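# Line up the workshop containers by height

## Task

Line up the four containers that stand in front of the low board (spray can, glue bottle, jar and tin) on the four rubber mats of the board in order of height: the tallest on the mat next to the roll of black tape, and so on down to the shortest on the mat next to the padlock. Each must stand upright and well centred on its own mat. Do not knock any of them over, and leave the roll of tape and the padlock where they are.

Things in the scene. Friction and masses are not known exactly. Their poses are not given: they have to be found in the camera images.
- spray_can_center (a point): White spray can, the tallest: 202 mm high, body 66 mm diameter, fixed round red cap 54 mm diameter over the top 26 mm; 0.3 to 0.5 kg. Point: on its axis, half-way up, 101 mm above its foot. Starts on the bench (z = 0) between the robot and the low board; a like can far off at the back left is not meant. Its z axis is up.
- glue_bottle_center (a point): White glue bottle, second tallest: 174 mm high; body 58 mm diameter; orange collar 29 mm diameter from 132 to 148 mm above the foot, pointed nozzle above; 0.2 to 0.4 kg. Point: on its axis, half-way up, 87 mm above its foot. Starts on the bench between the robot and the low board; a like bottle behind the yellow vice is not meant. Its z axis is up.
- parts_jar_center (a point): Clear jar of small screws, third tallest: 88 mm high, 62 mm diameter; fixed green lid, 60 mm diameter, over the top 22 mm; 0.18 to 0.32 kg. Point: on its axis, half-way up, 44 mm above its foot. Starts on the bench between the robot and the low board. Its z axis is up.
- screw_tin_center (a point): Open round tin with a yellow label, the shortest: 70 mm high, 70 mm diameter; 0.22 to 0.4 kg. Point: on its axis, half-way up, 35 mm above its foot. Starts on the bench between the robot and the low board. Its z axis is up.
- mat_1_top (a point): Round black rubber mat with a thin grey circle, 90 mm diameter, 3 mm thick, fixed on the low plywood board (650 x 110 mm, 12 mm thick); an end mat of the row (the four mats follow each other along the board in the order 1, 2, 3, 4, about 110 mm apart). The point is the centre of its upper face, 15 mm above the bench.
- mat_2_top (a point): Round black rubber mat with a thin grey circle, 90 mm diameter, 3 mm thick, fixed on the low plywood board (650 x 110 mm, 12 mm thick); an inner mat of the row (the four mats follow each other along the board in the order 1, 2, 3, 4, about 110 mm apart). The point is the centre of its upper face, 15 mm above the bench.
- mat_3_top (a point): Round black rubber mat with a thin grey circle, 90 mm diameter, 3 mm thick, fixed on the low plywood board (650 x 110 mm, 12 mm thick); an inner mat of the row (the four mats follow each other along the board in the order 1, 2, 3, 4, about 110 mm apart). The point is the centre of its upper face, 15 mm above the bench.
- mat_4_top (a point): Round black rubber mat with a thin grey circle, 90 mm diameter, 3 mm thick, fixed on the low plywood board (650 x 110 mm, 12 mm thick); the other end mat of the row (the four mats follow each other along the board in the order 1, 2, 3, 4, about 110 mm apart). The point is the centre of its upper face, 15 mm above the bench.
- black_tape: Roll of black tape lying flat on one end of the board, about 110 mm beyond the end mat (which end, changes): 68 mm diameter, 18 mm high, loose. It marks the end of the row where the tallest goes. Origin at the centre of its underside, z up.
- brass_padlock: Brass padlock lying flat on the other end of the board, about 110 mm beyond the end mat: 61 x 40 mm, 17 mm high, loose. Origin at the centre of its underside, z up.
Mind the look-alikes: they are no part of the job. Leave any purple or turquoise look-alike of the black_tape alone. What is shaped like the part that bears screw_tin_center but blue or orange is not meant.

How it is judged:
At the end, for the whole second after the job is handed in: From the mat next to the black tape to the mat next to the padlock stand the spray can, the glue bottle, the jar and the tin: each axis within 15 mm of its mat's centre, upright within 0.1 rad, its foot on the mat (height within 6 mm), at rest (under 0.02 m/s) and released (((horizontal distance between black_tape and mat_1_top below 0.17 m and horizontal distance between spray_can_center and mat_1_top below 0.015 m and horizontal distance between glue_bottle_center and mat_2_top below 0.015 m and horizontal distance between parts_jar_center and mat_3_top below 0.015 m and horizontal distance between screw_tin_center and mat_4_top below 0.015 m) or (horizontal distance between black_tape and mat_4_top below 0.17 m and horizontal distance between spray_can_center and mat_4_top below 0.015 m and horizontal distance between glue_bottle_center and mat_3_top below 0.015 m and horizontal distance between parts_jar_center and mat_2_top below 0.015 m and horizontal distance between screw_tin_center and mat_1_top below 0.015 m)) and height (world z) of spray_can_center between 0.11 and 0.122 m and angle between each of spray_can_center, glue_bottle_center, parts_jar_center, screw_tin_center's own z axis and vertical below 0.1 rad and linear speed of each of spray_can, glue_bottle, parts_jar, screw_tin below 0.02 m/s and contact force between the fingers and spray_can below 0.1 N and height (world z) of glue_bottle_center between 0.096 and 0.108 m and contact force between the fingers and glue_bottle below 0.1 N and height (world z) of parts_jar_center between 0.053 and 0.065 m and contact force between the fingers and parts_jar below 0.1 N and height (world z) of screw_tin_center between 0.044 and 0.056 m and contact force between the fingers and screw_tin below 0.1 N); the robot touches nothing.
It fails at once if a container is tipped over (leaning by more than 0.7 rad) (angle between any of spray_can_center, glue_bottle_center, parts_jar_center, screw_tin_center's own z axis and vertical above 0.7 rad).
It fails at once if the roll of black tape is moved by more than 25 mm (distance of black_tape from where it was at the start of the episode above 0.025 m).
It fails at once if the padlock is moved by more than 25 mm (distance of brass_padlock from where it was at the start of the episode above 0.025 m).
It also fails if it takes over 128 s, if anything falls off the work surface, if the arm or the gripper's body presses on something with over 40 N, if the wrist force passes 120 N, or if a joint passes its speed limit or range.

## Robot

A 7-joint arm with a two-finger parallel gripper is mounted at the origin on a cart in front of the work surface, level with it; the furniture and walls round the work are solid. World frame = base frame: x ahead of the robot, y to its left, z up, the work surface at z = 0. Lengths are in m, angles in rad, forces in N, time in s.
With the tool pointing down it reaches from about 0.35 to 0.9 m from the base axis. Payload 8.1 kg.
Tool frame: the origin (TCP) lies midway between the tips of the shut fingers; the grasp point (between the pads) lies arm.grasp_offset behind it (arm.grasp_offset is the distance from the TCP to the grasp point, in m); z points along the fingers, y is the line along which they close (so a half turn about z gives the same grasp; the last joint's range is limited). The gripper opens to 92 mm and grips with 3 to 60 N. Pads are 19 mm wide; open, the fingers measure 130 mm over their backs; the gripper's body (75 mm by 190 mm) begins 47 mm behind the grasp point.
Start: joints at [-1.228, 0.434, 0.025, 1.573, -0.012, 1.134, -0.075], TCP at [0.27, 0.564, 0.227] pointing down, gripper open.
Joint ranges: [-2.62, 2.62], [-0.44, 2.09], [-1.27, 1.32], [0.08, 2.57], [-1.32, 4.46], [0.12, 2], [-2.74, 2.74]. Speed limits (rad/s): [2.22, 2.22, 3.01, 3.01, 3.14, 3.14, 3.14].

## Interface

Orientations are given as a rotation vector (axis times angle).
In Python, from cell import observe, imaging, arm gives the robot as it stands.
- The arm moves only by the tool apply_moves, never from a script. Its argument "commands" is a list of rows, each a list of 5 numbers: the opening in per cent of the stroke, from 0 (shut) to 100 (fully open), then the shift along the world's x, y, z in units of 0.06 m (1.0 is 0.06 m), then the turn about the world's z in units of 0.5 rad (1.0 is 0.5 rad). A call has 1 to 12 rows; each row shifts and turns the commanded pose from where the row before left it; what a row does not reach is not made up. A row lasts 1/8 s, in which the tool goes at most 62.5 mm and 10.7 degrees, less where a joint would pass 70% of its speed; a pose out of reach is approached as far as the arm can. A call with a number of a shift or a turn outside -1 to 1 is refused whole. A call with a gripper value outside its range is refused whole. The fingers move at their own pace and stop on an object; "newtons" is the grip in N (left out, the last holds). Time passes only in rows, so rows that do not move let the fingers close. It gives the time, the measured TCP pose, the force, the opening and the grip force at its end, in the units of the state.
- observe(): the state, without advancing time (a new reading comes with each control period).
- imaging.get_image(name): name is "side" or "top"; returns (picture, depth): 400x640x3 uint8, red, green, blue; 400x640 float32, m along the optical axis (not along the pixel's ray), 0 where there is no reading.
- imaging.camera_params(name): a dict with "camera_matrix" (3x3 intrinsics, pixels), "origin" and "rotation" of the camera in the world. Camera axes: x right, y up, looking along -z (the intrinsics and any distortion apply to the point x, -y, -z); pixel columns grow to the right and rows downward; lengths in m; the calibration is good to about 2 mm. A picture is of the moment at which its call begins. camera_params takes no time and is no camera call.
- arm.sign_off(): hands the job in; it is judged then, once.
The state is a dict: "clock": time; "joints": joint angles; "dq": joint speeds; "joint_efforts": joint torques, N m; "position": TCP position; "ee_rot": TCP orientation; "force": force on the tool from outside, world axes, zero at the start; "ft_torque": the same for the moment, N m; "width": opening from 0.0 (shut) to 1.0 (fully open); "gripper_force": force on a finger pad.
Only numpy, scipy, OpenCV 4.12 (cv2) and the standard library are available. Lean on these libraries where they do the work, as an engineer would, in place of code of your own. Each camera call takes 0.05 s, during which the arm holds its last target. There are 200 camera calls.

## Working session

There is one attempt and no reset: what is moved stays moved. The work goes in short steps, Python scripts to look and compute and a tool call to move; the robot and the scene stay as the last step left them, time stands still between calls to the robot, and variables do not carry over. Pictures are saved under pics/ and viewed, at most 14 in all, crops included, and the job is handed in when it is done.

Besides the shell and the picture viewer there is one more tool, called after ">>>" as name([rows], argument=value, ...), one row to a line, values as JSON. apply_moves: Moves the arm, as the interface text tells. Its arguments: {"type":"object","properties":{"commands":{"type":"array"},"newtons":{"type":"number"}},"required":["commands"]}

```bash
mkdir -p pics; cat > h.py <<'E'
import numpy as np, cv2
from cell import observe, imaging, arm
def grab(n):
    im,d=imaging.get_image(n); np.savez(f'{n}.npz',im=im,d=d); return im,d
def load(n):
    z=np.load(f'{n}.npz'); return z['im'],z['d']
def ray(n,uv):
    p=imaging.camera_params(n); K=np.array(p['camera_matrix']); R=np.array(p['rotation'])
    c=np.linalg.inv(K)@np.array([uv[0],uv[1],1.]); return np.array(p['origin']),R@np.array([c[0],-c[1],-1.])
def onplane(n,uv,z):
    o,d=ray(n,uv); return o+d*(z-o[2])/d[2]
def cloud(n,d):
    p=imaging.camera_params(n); K=np.array(p['camera_matrix']); R=np.array(p['rotation'])
    v,u=np.mgrid[:d.shape[0],:d.shape[1]]
    X=np.stack([(u-K[0,2])/K[0,0]*d,-(v-K[1,2])/K[1,1]*d,-d],-1)
    return X@R.T+np.array(p['origin'])
E
python3 - <<'E'
from h import *
for n in('top','side'):
    im,d=grab(n); cv2.imwrite(f'pics/{n}0.png',im[...,::-1]); p=imaging.camera_params(n); print(n,p)
s=observe();print(s['clock'],s['position'],s['ee_rot'],s['width'],arm.grasp_offset)
E
```

```text
top {'camera_matrix': array([[437.77625193,   0.        , 319.95033496],
       [  0.        , 437.77625193, 194.21617014],
       [  0.        ,   0.        ,   1.        ]]), 'origin': array([0.29841553, 0.062239  , 1.20056397]), 'rotation': array([ 0.16432942, -0.15659626, -1.5612683 ])}
side {'camera_matrix': array([[458.17378876,   0.        , 307.97514365],
       [  0.        , 458.17378876, 192.02241985],
       [  0.        ,   0.        ,   1.        ]]), 'origin': array([ 0.44047253, -1.01979837,  0.95032385]), 'rotation': array([ 0.90375232, -0.05138441, -0.05042748])}
0.1 [0.26934515 0.56349861 0.22603996] [-6.94558851e-01 -3.06366946e+00  2.14272305e-03] 1.0002884974770534 0.0188
```

Rotation is a rotation vector; I'll fix the helper with Rodrigues.

```bash
sed -i "s/R=np.array(p\['rotation'\])/R=cv2.Rodrigues(np.array(p['rotation']))[0]/" h.py; grep -c Rodrigues h.py
```

```text
2
```

View pics/top0.png

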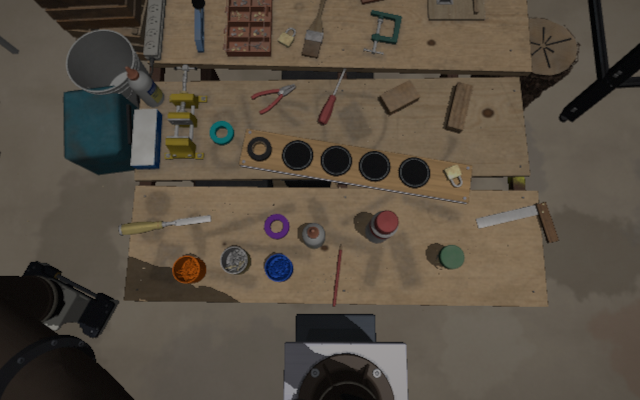

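View pics/side0.png

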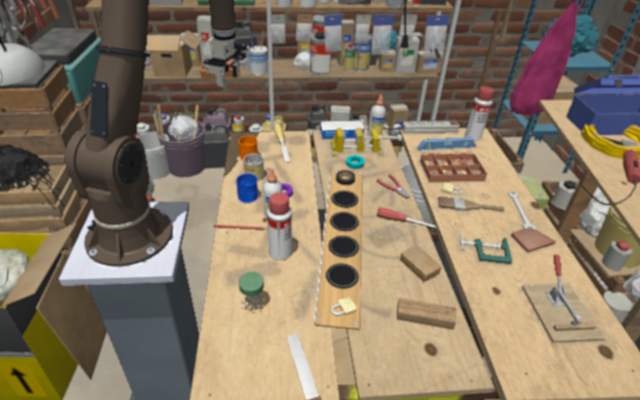

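Top view: the tape is at (259,149), mats at (297,155), (336,160), (375,166), (415,172), and the padlock at (453,176). The spray can cap is at (385,221), the glue bottle at (313,235), the jar at (451,257).

Tin candidates are the grey (235,260), blue (279,267) and orange (188,268) ones. The grey one should have the yellow label, so I'll confirm that in a crop while measuring.

```bash
cat > m.py <<'E'
from h import *
def blobs(n,im,mask,roi,z,amin=60):
    x0,y0,x1,y1=roi; m=np.zeros(mask.shape,np.uint8); m[y0:y1,x0:x1]=mask[y0:y1,x0:x1]
    out=[]
    for c in cv2.findContours(m,cv2.RETR_EXTERNAL,cv2.CHAIN_APPROX_NONE)[0]:
        if cv2.contourArea(c)<amin: continue
        h=cv2.convexHull(c); P=np.array([onplane(n,q[0],z)[:2] for q in h],np.float32)
        (cx,cy),r=cv2.minEnclosingCircle(P); M=cv2.moments(P.reshape(-1,1,2)); 
        out.append((round(M['m10']/M['m00'],4),round(M['m01']/M['m00'],4),round(r*2e3,1),tuple(c.mean((0,1)).round().astype(int).tolist())))
    return out
E
python3 - <<'E'
from m import *
a,d=load('top'); b,e=load('side')
H=cv2.cvtColor(a,cv2.COLOR_RGB2HSV)
dark=(H[...,2]<55)
print('mats',blobs('top',a,dark,(245,130,440,195),.015,200))
red=((H[...,0]<8)|(H[...,0]>170))&(H[...,1]>110)
print('can',blobs('top',a,red,(360,200,410,245),.202))
gr=(H[...,0]>40)&(H[...,0]<90)&(H[...,1]>60)
print('jar',blobs('top',a,gr,(430,235,475,280),.088))
org=(H[...,0]<22)&(H[...,1]>110)&(H[...,2]>60)
print('glue',blobs('top',a,org,(300,220,328,250),.148,8))
C=cloud('top',d); 
for nm,(u,v),z in(('can',(385,221),.19),('glue',(313,235),.1),('jar',(451,257),.075),('tin',(235,260),.06)):
    w=C[v-22:v+22,u-22:u+22].reshape(-1,3); w=w[w[:,2]>z]; print(nm,len(w),w[:,:2].min(0),w[:,:2].max(0),(w[:,:2].min(0)+w[:,:2].max(0))/2,w[:,2].max())
print('pad/tape',onplane('top',(453,176),.017),onplane('top',(259,149),.018))
t=cv2.resize(a[215:295,160:480,::-1],None,fx=2.4,fy=2.4); s=cv2.resize(b[120:320,200:360,::-1],None,fx=3,fy=3)
s=s[:,:];cv2.imwrite('pics/crop_s.png',s[:400]); cv2.imwrite('pics/crop_t.png',np.vstack([t,np.zeros((4,t.shape[1],3),np.uint8),np.pad(s[30:420],((0,0),(0,t.shape[1]-s.shape[1]),(0,0)))]))
E
```

```text
mats [(0.5771, 0.1563, 237.3, (287, 182)), (0.6084, -0.1936, 88.4, (414, 172)), (0.6264, -0.0825, 88.5, (374, 166)), (0.642, 0.0242, 88.1, (336, 160)), (0.6576, 0.1335, 87.8, (297, 155)), (0.6758, 0.2408, 70.8, (259, 149))]
can [(0.4413, -0.0845, 55.6, (386, 222))]
jar [(0.3713, -0.2544, 59.1, (447, 256))]
glue [(0.4236, 0.0852, 25.7, (313, 232))]
can 420 [ 0.29841553 -0.11067355] [0.46739987 0.062239  ] [ 0.3829077  -0.02421728] 1.2005639745629755
glue 414 [0.29841553 0.05752835] [0.45096781 0.11271843] [0.37469167 0.08512339] 1.2005639745629755
jar 497 [ 0.29841553 -0.2936803 ] [0.39892904 0.062239  ] [ 0.34867229 -0.11572065] 1.2005639745629755
tin 118 [0.29841553 0.062239  ] [0.39354913 0.32385596] [0.34598233 0.19304748] 1.2005639745629755
pad/tape [ 0.59672825 -0.30124262  0.017     ] [0.67337117 0.24105651 0.018     ]
```

View pics/crop_t.png

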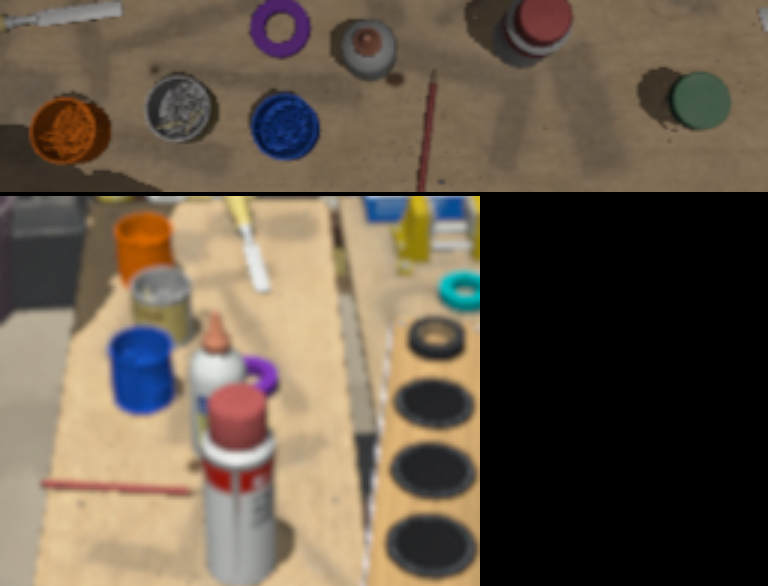

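The crop confirms that the grey tin with the yellow label, top (235,260), is the one meant. The mats and can are clear. Next I refine the four centres using valid depth only.

```bash
python3 - <<'E'
from m import *
a,d=load('top'); C=cloud('top',d); b,e=load('side'); S=cloud('side',e)
for nm,(x,y),zs in(('can',(.441,-.085),((.19,.21),(.05,.17))),('glue',(.424,.085),((.10,.13),(.02,.1),(.132,.15))),('jar',(.37,-.258),((.075,.1),(.01,.06))),('tin',(.36,.288),((.062,.08),(.01,.06)))):
  for q,dd,N in((C,d,'t'),(S,e,'s')):
   for z0,z1 in zs:
    w=q[(dd>0)&(q[...,2]>z0)&(q[...,2]<z1)&(np.hypot(q[...,0]-x,q[...,1]-y)<.05)]
    if len(w)<5: continue
    f=np.linalg.lstsq(np.c_[2*w[:,:2],np.ones(len(w))],(w[:,:2]**2).sum(1),rcond=None)[0]
    print(nm,N,z0,len(w),((w.min(0)+w.max(0))/2)[:2].round(4),(w.max(0)-w.min(0)).round(4),'fit',f[:2].round(4),round(2*np.sqrt(f[2]+f[0]**2+f[1]**2),4))
v=(H:=cv2.cvtColor(a,cv2.COLOR_RGB2HSV))
from scipy.spatial.transform import Rotation as R
s=observe();print(R.from_rotvec(s['ee_rot']).as_matrix().round(3))
E
```

```text
can t 0.19 415 [ 0.4418 -0.0852] [0.0512 0.0509 0.0163] fit [ 0.4419 -0.085 ] 0.0374
can t 0.05 299 [ 0.4421 -0.0854] [0.064  0.0649 0.118 ] fit [ 0.4418 -0.0847] 0.0606
can s 0.19 253 [ 0.4421 -0.0936] [0.0497 0.0531 0.0149] fit [ 0.4415 -0.0953] 0.0388
can s 0.05 818 [ 0.4405 -0.1033] [0.0635 0.0492 0.1197] fit [ 0.4414 -0.094 ] 0.0595
glue t 0.1 287 [0.4235 0.0851] [0.0549 0.0552 0.0279] fit [0.4234 0.086 ] 0.0453
glue t 0.02 63 [0.4169 0.0852] [0.0442 0.0559 0.0786] fit [0.4245 0.0859] 0.0588
glue t 0.132 75 [0.423  0.0856] [0.0269 0.0267 0.0133] fit [0.4234 0.0859] 0.024
glue s 0.1 198 [0.4236 0.0712] [0.0542 0.0434 0.0297] fit [0.4223 0.0744] 0.0394
glue s 0.02 116 [0.422  0.0637] [0.0572 0.0335 0.0795] fit [0.4217 0.077 ] 0.0538
glue s 0.132 59 [0.423  0.0739] [0.0268 0.0197 0.0167] fit [0.4226 0.0768] 0.0211
jar t 0.075 487 [ 0.3701 -0.2634] [0.0576 0.0605 0.0197] fit [ 0.3697 -0.2625] 0.044
jar t 0.01 14 [ 0.3797 -0.2483] [0.04   0.0232 0.0069] fit [ 0.3714 -0.2632] 0.0452
jar s 0.075 460 [ 0.3681 -0.2711] [0.0588 0.0608 0.0179] fit [ 0.3688 -0.2729] 0.0456
jar s 0.01 135 [ 0.3697 -0.2798] [0.0555 0.0485 0.0158] fit [ 0.3696 -0.2758] 0.0332
tin t 0.062 108 [0.3604 0.2898] [0.0662 0.0682 0.0135] fit [0.3602 0.2903] 0.0667
tin t 0.01 388 [0.3589 0.2896] [0.0672 0.0683 0.0497] fit [0.3597 0.2897] 0.0539
tin s 0.062 88 [0.3575 0.2839] [0.0643 0.0733 0.0118] fit [0.3582 0.284 ] 0.0673
tin s 0.01 304 [0.3576 0.2827] [0.0683 0.0826 0.0491] fit [0.3581 0.2832] 0.0652
[[-0.902  0.431 -0.   ]
 [ 0.431  0.902 -0.001]
 [-0.    -0.001 -1.   ]]
```

```bash
python3 - <<'E'
from m import *
a,d=load('top'); b,e=load('side'); S=cloud('side',e);C=cloud('top',d)
H=cv2.cvtColor(b,cv2.COLOR_RGB2HSV)
print('mats side',blobs('side',b,H[...,2]<70,(322,185,362,295),.015,100))
red=((H[...,0]<8)|(H[...,0]>170))&(H[...,1]>100)
print('can side',blobs('side',b,red,(262,190,295,222),.19))
g=(H[...,0]>40)&(H[...,0]<90)&(H[...,1]>60); print('jar side',blobs('side',b,g,(230,265,275,305),.08))
print('jar top',onplane('top',(451.5,257),.088))
print('depth check',S[222,344],C[160,336],S[350,250],C[230,260])
E
```

```text
mats side [(0.6069, -0.1953, 79.1, (341, 275)), (0.6244, -0.0876, 79.3, (343, 246)), (0.6407, 0.0197, 78.5, (344, 221)), (0.6572, 0.1276, 77.4, (344, 199))]
can side [(0.4433, -0.0972, 84.3, (279, 203))]
jar side [(0.3703, -0.2725, 72.3, (251, 284))]
jar top [ 0.36874771 -0.26357139  0.088     ]
depth check [0.64152541 0.01886294 0.01151783] [0.64299416 0.02384291 0.01370797] [ 0.3679291  -0.40170799 -0.00141413] [ 0.44653715  0.23394609 -0.00319913]
```

Tin first, then jar, glue bottle and can, so the tall ones go in last from above. I'll turn the tool so it closes across the row and move over the tin.

>>> apply_moves([
  [100,0.2,-0.6,0,-0.36],
  [100,0.2,-0.6,0,-0.36],
  [100,0.2,-0.6,0,-0.36],
  [100,0.2,-0.6,0,-0.36],
  [100,0.2,-0.6,0,-0.36],
  [100,0.2,-0.6,0,-0.36],
  [100,0.2,-0.6,0,-0.36],
  [100,0.11,-0.36,0,0],
  [100,0,0,0,0],
  [100,0,0,0,0],
], newtons=20)

```text
clock: 1.35
position: [0.3598, 0.2911, 0.2267]
ee_rot: [-2.365, -2.067, -0.0]
force: [-0.5, 0.4, -0.2]
width: 1.004
gripper_force: 0.0
```

```bash
python3 - <<'E'
from m import *
from scipy.spatial.transform import Rotation as R
b,e=load('side'); S=cloud('side',e)
m=(e>0)&(np.hypot(S[...,0]-.423,S[...,1]-.078)<.045)
for z in np.arange(.09,.18,.006):
    w=S[m&(abs(S[...,2]-z)<.004)]; print(round(z,3),len(w),(w[:,0].max()-w[:,0].min()).round(4) if len(w) else '')
s=observe(); print(s['position'],R.from_rotvec(s['ee_rot']).as_matrix()[:,1].round(3),s['force'])
E
```

```text
0.09 19 0.0545
0.096 22 0.0572
0.102 35 0.0573
0.108 49 0.0511
0.114 72 0.0511
0.12 69 0.0451
0.126 42 0.0329
0.132 18 0.0267
0.138 21 0.0268
0.144 35 0.0266
0.15 16 0.0207
0.156 14 0.0119
0.162 11 0.0117
0.168 7 0.0088
0.174 7 0.0059
[0.3597598  0.29108527 0.22668548] [ 0.991 -0.134 -0.   ] [-0.53222393  0.43521641 -0.19003682]
```

>>> apply_moves([
  [100,0,-0.02,-0.8,0],
  [100,0,0,-0.8,0],
  [100,0,0,-0.8,0],
  [100,0,0,-0.6,0],
  [100,0,0,-0.4,0],
  [100,0,0,0,0],
  [0,0,0,0,0],
  [0,0,0,0,0],
  [0,0,0,0,0],
  [0,0,0,0,0],
  [0,0,0,0,0],
  [0,0,0,0,0],
], newtons=20)

```text
clock: 2.85
position: [0.3604, 0.2897, 0.0236]
ee_rot: [-2.366, -2.066, -0.002]
force: [-0.3, 0.0, 8.8]
width: 0.747
gripper_force: 19.9
```

>>> apply_moves([
  [0,0,0,0.4,0],
  [0,0,0,0.8,0],
  [0,0,0,0.9,0],
  [0,0,0,0.9,0],
  [0,0,0,0.7,0],
  [0,0,0,0,0],
])

```text
clock: 3.6
position: [0.3613, 0.2901, 0.2477]
ee_rot: [-2.365, -2.066, -0.01]
force: [-0.2, 0.9, -3.9]
width: 0.747
gripper_force: 20.0
```

>>> apply_moves([
  [0,0.2,-0.4,0,0],
  [0,0.4,-0.8,0,0],
  [0,0.4,-0.8,0,0],
  [0,0.4,-0.8,0,0],
  [0,0.4,-0.8,0,0],
  [0,0.4,-0.8,0,0],
  [0,0.4,-0.8,0,0],
  [0,0.4,-0.8,0,0],
  [0,0.4,-0.8,0,0],
  [0,0.4,-0.8,0,0],
  [0,0.33,-0.45,0,0],
  [0,0,0,0,0],
])

```text
clock: 5.1
position: [0.6074, -0.1967, 0.2427]
ee_rot: [-2.37, -2.061, 0.005]
force: [0.4, 0.4, -2.4]
width: 0.744
gripper_force: 20.0
```

>>> apply_moves([
  [0,0,0,-0.8,0],
  [0,0,0,-0.8,0],
  [0,0,0,-0.8,0],
  [0,0,0,-0.4,0],
  [0,0,0,0,0],
  [0,0,0,0,0],
  [0,0,0,0,0],
])

```text
clock: 5.98
position: [0.6087, -0.194, 0.0782]
ee_rot: [2.365, 2.065, 0.002]
force: [0.1, -0.0, -2.4]
width: 0.746
gripper_force: 20.0
```

```bash
python3 - <<'E'
from m import *
a,d=grab('top'); C=cloud('top',d); s=observe(); print(s['position'])
w=C[(d>0)&(C[...,2]>.08)&(C[...,2]<.17)&(np.hypot(C[...,0]-.608,C[...,1]+.194)<.05)]; print(len(w))
cv2.imwrite('pics/t1.png',cv2.resize(a[110:230,340:500,::-1],None,fx=4,fy=4))
E
```

```text
[ 0.60864012 -0.19397712  0.07808122]
0
```

View pics/t1.png

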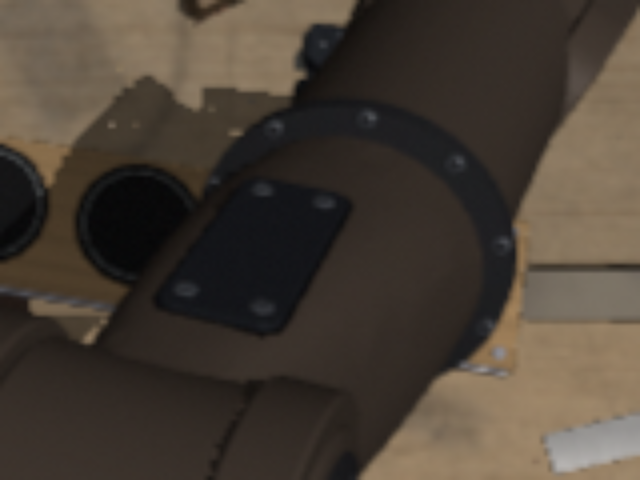

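The arm hides the tin from above, as expected. Pose agrees with the target, so I lower it.

>>> apply_moves([
  [0,0,0,-0.3,0],
  [0,0,0,-0.2,0],
  [0,0,0,-0.1,0],
  [0,0,0,-0.05,0],
  [0,0,0,0,0],
  [0,0,0,0,0],
])

```text
clock: 6.78
position: [0.6071, -0.194, 0.0384]
ee_rot: [-2.366, -2.065, 0.0]
force: [-6.3, 2.2, 9.7]
width: 0.748
gripper_force: 19.9
```

>>> apply_moves([
  [40,0,0,0,0],
  [100,0,0,0,0],
  [100,0,0,0,0],
  [100,0,0,0,0],
  [100,0,0,0.3,0],
  [100,0,0,0.8,0],
  [100,0,0,0.9,0],
  [100,0,0,0.9,0],
  [100,0,0,0.5,0],
])

```text
clock: 7.9
position: [0.6086, -0.1948, 0.2464]
ee_rot: [2.364, 2.063, 0.004]
force: [0.4, -0.7, -0.8]
width: 0.999
gripper_force: 0.0
```

>>> apply_moves([
  [100,-0.6,-0.17,0,0],
  [100,-0.8,-0.23,0,0],
  [100,-0.8,-0.23,0,0],
  [100,-0.8,-0.23,0,0],
  [100,-0.6,-0.17,0,0],
  [100,-0.37,-0.12,0,0],
  [100,0,0,0,0],
  [100,0,0,0,0],
])

```text
clock: 8.9
position: [0.371, -0.2626, 0.2421]
ee_rot: [2.364, 2.067, 0.001]
force: [0.2, 0.2, -0.5]
width: 1.002
gripper_force: 0.0
```

```bash
python3 - <<'E'
from m import *
a,d=grab('top'); C=cloud('top',d); s=observe(); print(s['position'],s['width'])
w=C[(d>0)&(C[...,2]>.03)&(C[...,2]<.12)&(np.hypot(C[...,0]-.608,C[...,1]+.194)<.06)]; print(len(w),(w.min(0)+w.max(0))/2,w.max(0)-w.min(0))
cv2.imwrite('pics/t2.png',cv2.resize(a[120:300,200:500,::-1],None,fx=2.6,fy=2.6))
E
```

```text
[ 0.37104537 -0.2625514   0.24194984] 1.004945044014758
574 [ 0.60590178 -0.19289201  0.05968891] [0.06846994 0.0700706  0.05934248]
```

View pics/t2.png

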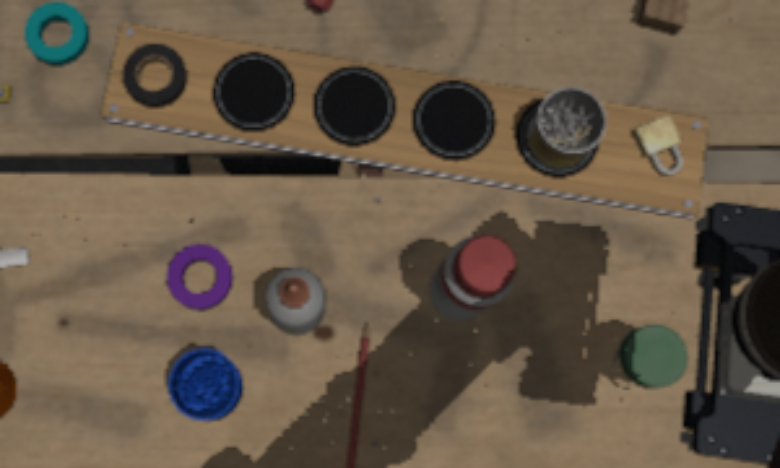

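The tin stands centred on its mat at about (.606,-.193), picture (570,125). The jar lid is clear at (655,355) and the gripper is above it, shifted by parallax. Descending on the jar.

>>> apply_moves([
  [100,-0.02,-0.01,-0.8,0],
  [100,0,0,-0.8,0],
  [100,0,0,-0.8,0],
  [100,0,0,-0.7,0],
  [100,0,0,-0.4,0],
  [100,0,0,0,0],
  [0,0,0,0,0],
  [0,0,0,0,0],
  [0,0,0,0,0],
  [0,0,0,0,0],
  [0,0,0,0,0],
  [0,0,0,0,0],
])

```text
clock: 10.45
position: [0.3692, -0.2637, 0.0324]
ee_rot: [2.365, 2.066, 0.001]
force: [0.1, 0.7, 7.6]
width: 0.686
gripper_force: 20.0
```

>>> apply_moves([
  [0,0,0,0.4,0],
  [0,0,0,0.8,0],
  [0,0,0,0.9,0],
  [0,0,0,0.9,0],
  [0,0,0,0.6,0],
  [0,0,0,0,0],
])

```text
clock: 11.2
position: [0.3696, -0.264, 0.2499]
ee_rot: [2.363, 2.064, 0.005]
force: [-0.1, 0.1, -3.2]
width: 0.688
gripper_force: 20.0
```

>>> apply_moves([
  [0,0.4,0.28,0,0],
  [0,0.7,0.5,0,0],
  [0,0.8,0.56,0,0],
  [0,0.8,0.56,0,0],
  [0,0.8,0.56,0,0],
  [0,0.5,0.36,0,0],
  [0,0.28,0.2,0,0],
  [0,0,0,0,0],
  [0,0,0,0,0],
])

```text
clock: 12.32
position: [0.624, -0.0833, 0.2466]
ee_rot: [-2.367, -2.064, 0.003]
force: [0.1, -0.7, -2.0]
width: 0.689
gripper_force: 20.0
```

>>> apply_moves([
  [0,0.03,0.01,-0.8,0],
  [0,0,0,-0.8,0],
  [0,0,0,-0.8,0],
  [0,0,0,-0.5,0],
  [0,0,0,-0.2,0],
  [0,0,0,-0.1,0],
  [0,0,0,0,0],
  [0,0,0,0,0],
  [0,0,0,0,0],
])

```text
clock: 13.45
position: [0.6276, -0.0817, 0.0566]
ee_rot: [2.365, 2.066, 0.002]
force: [0.4, -1.3, -2.1]
width: 0.687
gripper_force: 20.0
```

>>> apply_moves([
  [0,-0.02,-0.01,-0.08,0],
  [0,0,0,-0.06,0],
  [0,0,0,-0.03,0],
  [0,0,0,0,0],
  [0,0,0,0,0],
])

```text
clock: 14.08
position: [0.6258, -0.0824, 0.0471]
ee_rot: [-2.366, -2.066, -0.001]
force: [-6.7, 1.6, 18.9]
width: 0.687
gripper_force: 20.0
```

>>> apply_moves([
  [40,0,0,0,0],
  [100,0,0,0,0],
  [100,0,0,0,0],
  [100,0,0,0,0],
  [100,0,0,0.3,0],
  [100,0,0,0.9,0],
  [100,0,0,0.9,0],
  [100,0,0,0.9,0],
  [100,0,0,0.9,0],
  [100,0,0,0.3,0],
])

```text
clock: 15.32
position: [0.627, -0.0833, 0.3025]
ee_rot: [2.364, 2.063, 0.007]
force: [-0.3, -0.1, -0.8]
width: 0.998
gripper_force: 0.0
```

>>> apply_moves([
  [100,-0.5,0.4,0,0],
  [100,-0.7,0.6,0,0],
  [100,-0.8,0.6,0,0],
  [100,-0.7,0.6,0,0],
  [100,-0.4,0.4,0,0],
  [100,-0.28,0.2,0,0],
  [100,0,0,0,0],
  [100,0,0,0,0],
])

```text
clock: 16.32
position: [0.4236, 0.0851, 0.2977]
ee_rot: [2.367, 2.065, 0.001]
force: [0.1, -0.3, 0.2]
width: 1.001
gripper_force: 0.0
```

```bash
python3 - <<'E'
from m import *
a,d=grab('top'); C=cloud('top',d); s=observe(); print(s['position'],s['width'])
for x,y in((.608,-.194),(.6264,-.0825)):
    w=C[(d>0)&(C[...,2]>.06)&(C[...,2]<.13)&(np.hypot(C[...,0]-x,C[...,1]-y)<.052)]; print(len(w),(w.min(0)+w.max(0))/2,w.max(0)-w.min(0)) if len(w) else 0
E
```

```text
[0.42370315 0.08493219 0.29764239] 1.0026535446710358
314 [ 0.60565663 -0.19285733  0.07524535] [0.06914032 0.06922501 0.03044863]
464 [ 0.62536494 -0.0821811   0.09503498] [0.06321307 0.05973214 0.03022426]
```

Tin and jar are both within 3 mm. Now the glue bottle, gripped by its collar.

>>> apply_moves([
  [100,0,0.01,-0.7,0],
  [100,0,0,-0.7,0],
  [100,0,0,-0.6,0],
  [100,0,0,-0.5,0],
  [100,0,0,-0.27,0],
  [100,0,0,0,0],
  [100,0,0,0,0],
])

```text
clock: 17.25
position: [0.4239, 0.0859, 0.1318]
ee_rot: [2.367, 2.065, 0.001]
force: [0.3, 0.4, 0.5]
width: 1.001
gripper_force: 0.0
```

>>> apply_moves([
  [20,0,0,0,0],
  [20,0,0,0,0],
  [0,0,0,0,0],
  [0,0,0,0,0],
  [0,0,0,0,0],
  [0,0,0,0,0],
  [0,0,0,0,0],
  [0,0,0,0,0],
], newtons=30)

```text
clock: 18.25
position: [0.4233, 0.0863, 0.1313]
ee_rot: [2.366, 2.066, 0.0]
force: [0.6, -0.6, -1.7]
width: 0.292
gripper_force: 30.0
```

>>> apply_moves([
  [0,0,0,0.2,0],
  [0,0,0,0.4,0],
  [0,0,0,0.4,0],
  [0,0,0,0.2,0],
  [0,0,0,0,0],
])

```text
clock: 18.88
position: [0.4234, 0.0866, 0.2039]
ee_rot: [2.366, 2.067, 0.003]
force: [0.4, 1.5, -5.2]
width: 0.294
gripper_force: 30.0
```

```bash
python3 - <<'E'
from m import *
b,e=grab('side'); cv2.imwrite('pics/s1.png',cv2.resize(b[120:320,190:390,::-1],None,fx=2.5,fy=2.5)); s=observe();print(s['position'],s['width'],s['force'])
E
```

```text
[0.42292788 0.08646633 0.20324013] 0.2937651594023358 [ 1.06543056  0.58468643 -2.72813511]
```

View pics/s1.png

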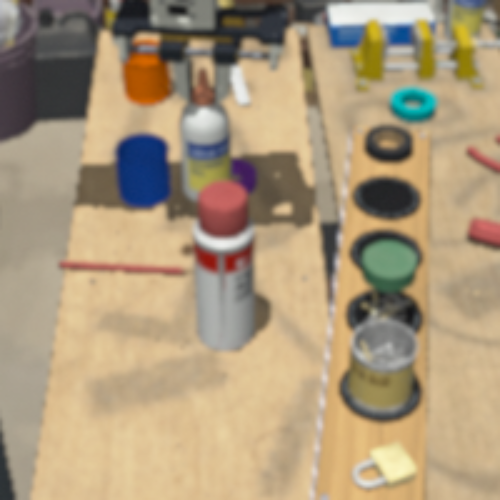

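The bottle is lifted and hangs upright at (203,140). Tin (383,365) and jar (388,265) stand on their mats.

>>> apply_moves([
  [0,0.2,-0.06,0.1,0],
  [0,0.4,-0.11,0.2,0],
  [0,0.5,-0.14,0.2,0],
  [0,0.5,-0.14,0,0],
  [0,0.5,-0.14,0,0],
  [0,0.5,-0.14,0,0],
  [0,0.5,-0.14,0,0],
  [0,0.35,-0.1,0,0],
  [0,0.2,-0.05,0,0],
  [0,0,0,0,0],
  [0,0,0,0,0],
])

```text
clock: 20.3
position: [0.6414, 0.0253, 0.2331]
ee_rot: [-2.366, -2.066, 0.001]
force: [-0.3, 0.7, -1.9]
width: 0.293
gripper_force: 30.0
```

>>> apply_moves([
  [0,0.01,-0.01,-0.3,0],
  [0,0,0,-0.4,0],
  [0,0,0,-0.3,0],
  [0,0,0,-0.2,0],
  [0,0,0,-0.1,0],
  [0,0,0,-0.05,0],
  [0,0,0,0,0],
  [0,0,0,0,0],
])

```text
clock: 21.3
position: [0.6431, 0.0245, 0.1529]
ee_rot: [2.366, 2.066, 0.001]
force: [0.6, -0.1, -2.7]
width: 0.291
gripper_force: 30.0
```

>>> apply_moves([
  [0,-0.02,0,-0.05,0],
  [0,0,0,-0.04,0],
  [0,0,0,-0.03,0],
  [0,0,0,0,0],
  [0,0,0,0,0],
])

```text
clock: 21.92
position: [0.6421, 0.0245, 0.1463]
ee_rot: [2.366, 2.066, 0.002]
force: [-2.3, 0.2, 7.1]
width: 0.294
gripper_force: 30.0
```

>>> apply_moves([
  [40,0,0,0,0],
  [70,0,0,0,0],
  [100,0,0,0,0],
  [100,0,0,0,0],
  [100,0,0,0,0],
  [100,0,0,0.3,0],
  [100,0,0,0.6,0],
  [100,0,0,0.8,0],
  [100,0,0,0.8,0],
  [100,0,0,0.5,0],
])

```text
clock: 23.18
position: [0.6421, 0.024, 0.3293]
ee_rot: [2.365, 2.064, 0.005]
force: [0.6, -0.2, -0.8]
width: 1.0
gripper_force: 0.0
```

>>> apply_moves([
  [100,-0.5,-0.27,0,0],
  [100,-0.7,-0.38,0,0],
  [100,-0.7,-0.38,0,0],
  [100,-0.7,-0.38,0,0],
  [100,-0.5,-0.27,0,0],
  [100,-0.24,-0.14,0,0],
  [100,0,0,0,0],
  [100,0,0,0,0],
])

```text
clock: 24.18
position: [0.4423, -0.0838, 0.3254]
ee_rot: [2.365, 2.067, 0.001]
force: [0.0, 0.8, -0.2]
width: 0.997
gripper_force: 0.0
```

```bash
python3 - <<'E'
from m import *
a,d=grab('top'); C=cloud('top',d); s=observe(); print(s['position'],s['width'])
for x,y,z in((.608,-.194,.06),(.6264,-.0825,.08),(.642,.0242,.05)):
    w=C[(d>0)&(C[...,2]>z)&(C[...,2]<.23)&(np.hypot(C[...,0]-x,C[...,1]-y)<.052)]; print(len(w),(w.min(0)+w.max(0))/2,w.max(0)-w.min(0)) if len(w) else 0
E
```

```text
[ 0.44223088 -0.08388666  0.32523878] 0.9984802494792916
411 [ 0.62502823 -0.08092645  0.09537889] [0.06194633 0.05693747 0.02926511]
534 [0.63873839 0.02345177 0.12230751] [0.05359585 0.05893541 0.13973512]
```

>>> apply_moves([
  [100,0,-0.02,-0.7,0],
  [100,0,0,-0.7,0],
  [100,0,0,-0.6,0],
  [100,0,0,-0.5,0],
  [100,0,0,-0.3,0],
  [100,0,0,-0.2,0],
  [100,0,0,0,0],
  [100,0,0,0,0],
])

```text
clock: 25.22
position: [0.4417, -0.0859, 0.1456]
ee_rot: [2.366, 2.066, 0.001]
force: [-0.9, 0.7, -0.7]
width: 1.001
gripper_force: 0.0
```

>>> apply_moves([
  [50,0,0,0,0],
  [0,0,0,0,0],
  [0,0,0,0,0],
  [0,0,0,0,0],
  [0,0,0,0,0],
  [0,0,0,0,0],
  [0,0,0,0,0],
], newtons=30)

```text
clock: 26.1
position: [0.4416, -0.086, 0.1454]
ee_rot: [2.366, 2.066, 0.001]
force: [1.8, -0.2, 4.8]
width: 0.698
gripper_force: 30.0
```

Moving the can left first, then forward, to keep clear of the glue bottle.

>>> apply_moves([
  [0,0,0,0.2,0],
  [0,0,0,0.4,0],
  [0,0,0,0.4,0],
  [0,0,0.3,0,0],
  [0,0,0.6,0,0],
  [0,0,0.7,0,0],
  [0,0,0.7,0,0],
  [0,0,0.7,0,0],
  [0,0,0.4,0,0],
  [0,0,0.24,0,0],
  [0,0,0,0,0],
  [0,0,0,0,0],
])

```text
clock: 27.6
position: [0.441, 0.1311, 0.2051]
ee_rot: [2.368, 2.064, -0.001]
force: [0.1, -0.1, -4.2]
width: 0.705
gripper_force: 30.0
```

>>> apply_moves([
  [0,0.2,0,0,0],
  [0,0.4,0,0,0],
  [0,0.5,0,0,0],
  [0,0.5,0,0,0],
  [0,0.5,0,0,0],
  [0,0.5,0,0,0],
  [0,0.5,0,0,0],
  [0,0.3,0,0,0],
  [0,0.2,0,0,0],
  [0,0,0,0,0],
  [0,0,0,0,0],
])

```text
clock: 28.98
position: [0.6566, 0.1323, 0.205]
ee_rot: [-2.366, -2.066, 0.001]
force: [-0.3, -0.6, -4.1]
width: 0.701
gripper_force: 30.0
```

>>> apply_moves([
  [0,0.02,0.01,-0.2,0],
  [0,0,0,-0.25,0],
  [0,0,0,-0.15,0],
  [0,0,0,-0.08,0],
  [0,0,0,-0.04,0],
  [0,0,0,-0.02,0],
  [0,0,0,0,0],
  [0,0,0,0,0],
])

```text
clock: 29.98
position: [0.6585, 0.1331, 0.161]
ee_rot: [2.366, 2.066, 0.001]
force: [-0.2, -0.1, -3.9]
width: 0.699
gripper_force: 30.0
```

>>> apply_moves([
  [0,0,0,-0.02,0],
  [0,0,0,0,0],
  [0,0,0,0,0],
])

```text
clock: 30.35
position: [0.6588, 0.1331, 0.1604]
ee_rot: [2.366, 2.066, 0.002]
force: [-1.7, -0.7, 5.9]
width: 0.699
gripper_force: 30.0
```

>>> apply_moves([
  [75,0,0,0,0],
  [85,0,0,0,0],
  [100,0,0,0,0],
  [100,0,0,0,0],
  [100,0,0,0,0],
  [100,0,0,0.3,0],
  [100,0,0,0.6,0],
  [100,0,0,0.8,0],
  [100,0,0,0.8,0],
  [100,0,0,0.3,0],
])

```text
clock: 31.6
position: [0.6595, 0.1326, 0.3326]
ee_rot: [2.364, 2.064, 0.008]
force: [-1.0, -0.1, -0.8]
width: 0.999
gripper_force: 0.0
```

>>> apply_moves([
  [100,-0.5,0,0,0],
  [100,-0.8,0.3,0,0],
  [100,-0.8,0.5,0,0],
  [100,-0.8,0.6,0,0],
  [100,-0.6,0.6,0,0],
  [100,-0.2,0.6,0,0],
  [100,0,0.6,0,0],
  [100,0,0.5,0,0],
  [100,0,0.2,0,0],
  [100,0,0,0,0],
  [100,0,0,0,0],
])

```text
clock: 32.98
position: [0.4369, 0.3655, 0.328]
ee_rot: [2.368, 2.064, 0.0]
force: [0.0, 0.2, 0.0]
width: 1.0
gripper_force: 0.0
```

```bash
python3 - <<'E'
from m import *
a,d=grab('top'); C=cloud('top',d); b,e=grab('side'); s=observe(); print(s['position'],s['width'])
for x,y,z in((.6084,-.1936,.06),(.6264,-.0825,.08),(.642,.0242,.05),(.6577,.1335,.19)):
    w=C[(d>0)&(C[...,2]>z)&(C[...,2]<.24)&(np.hypot(C[...,0]-x,C[...,1]-y)<.052)]; print(len(w),(w.min(0)+w.max(0))/2-[x,y,0],w.max(0)-w.min(0),w[:,2].max()) if len(w) else 0
cv2.imwrite('pics/end.png',np.vstack([cv2.resize(a[120:220,230:490,::-1],(650,250)),cv2.resize(b[110:330,220:480,::-1],(390,330)).copy() if 0 else np.pad(cv2.resize(b[110:330,240:460,::-1],(330,330)),((0,0),(0,320),(0,0)))]))
E
```

```text
[0.4368166  0.3657257  0.32792837] 0.9999955157487599
312 [-0.00227864  0.00109463  0.07490367] [0.06940961 0.0692434  0.02945026] 0.0896288015077582
464 [-0.00095607  0.00061043  0.09568201] [0.06200934 0.06010005 0.02911349] 0.11023875979781339
537 [-0.00356714 -0.0006093   0.12148108] [0.05332895 0.05868659 0.14199968] 0.19248092143825613
437 [ 0.00026421 -0.00099091  0.20666884] [0.05147806 0.05226    0.03201307] 0.22267537222899947
```

View pics/end.png

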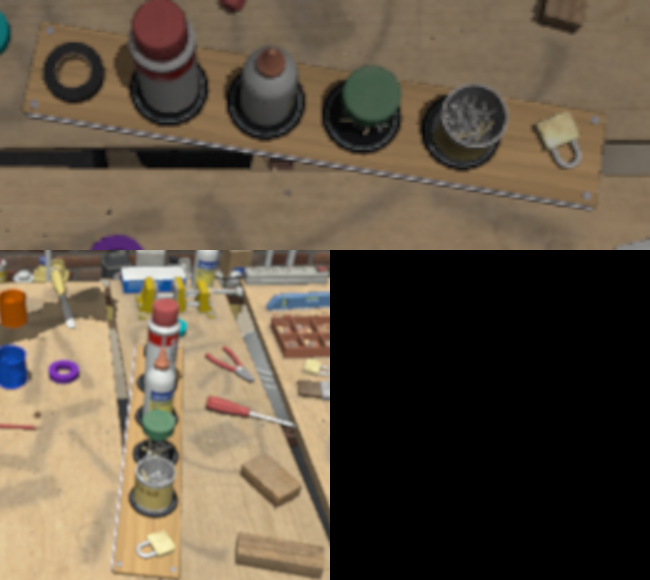

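All four stand upright within 4 mm of their mat centres. From the tape (75,72) to the padlock (558,138) the order is can, glue bottle, jar, tin, with tape and padlock undisturbed.

```bash
python3 -c "
from cell import arm; print(arm.sign_off())"
```

```text
the job is handed in; nothing more can be done
None
```

The job is handed in: from the tape to the padlock stand the spray can, glue bottle, jar and tin, each upright and measured within 4 mm of its mat's centre, with tape and padlock left where they were; the hand-in call returned no verdict.

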